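# Clear and zero the mixing scale, then put the pot back

### The job

Get the mixing scale ready for the next batch: first lift the mixing pot off the scale by its bow handle and stand it upright on the black rubber mat, then put every wood offcut lying about the scale into the blue scrap tray. With nothing left on the platform press the green zero key right down and let it go, and last stand the pot back on the platform, upright inside the centring ring. Leave the tape measure and the spray can where they are.

Things in the scene. Friction and masses are not known exactly. Their poses are not given: they have to be found in the camera images.
- pot: open aluminium mixing pot, 96 mm wide, 107 mm high, foot 84 mm wide, 0.42 kg, with a rigid bow handle. Origin: centre of its underside; z up. The handle spans the mouth along y; its flat-sided black grip over the middle is 84 mm long (y), 18 mm thick (x) and 28 mm high, 158 to 186 mm above the underside. Pinch it across x from above, TCP about 170 mm above the underside
- scale: grey bench scale, fixed. Origin: on the bench under the middle of its platform; z up. The platform, 220 (x) x 210 (y) mm, is 70 mm above the bench; the control head, 190 mm wide, 56 mm high, lies along its -x side as far as 152 mm from the middle, with a dark display and the round green zero key. Turned up to 0.1 rad from facing the robot
- scale_platform: steel weighing platform of the scale, 220 (x) x 210 (y) mm, with an upturned rim 3 mm thick and 8 mm high round its edge. Origin: centre of its top face; axes as the scale's. Sprung: sinks 0.5 mm per newton on it, at most 6 mm. In its middle a dark steel centring ring, 5 mm high, 98 mm inside and 106 mm outside diameter; the pot's foot goes inside it with 7 mm play all round
- zero_key (a joint): travel of the green zero key, m: 0 up, 0.006 fully down; it springs back and takes 5 N to press right down
- zero_key_top (a point): centre of the top face of the green zero key, 22 mm in diameter, facing up, about 75 mm above the bench, right of the display on the control head
- tray: blue sheet-steel scrap tray, open at the top, outside 165 (x) x 190 (y) x 65 mm high (rolled rim to 69 mm), walls and floor 4 mm, fixed. Origin: centre of its underside; z up. Tray and mat stand left of the scale, either one nearer
- mat: black ribbed rubber mat, 160 x 160 x 5 mm, fixed. Origin: centre of its underside; z up. Behind mat and tray stands a dark open crate, 150 mm high, its front face at about x = 0.55 and its right side at y = -0.11, beside the back half of the scale: carry the pot round or well over it
- tape_measure: orange tape measure lying on its side, 66 x 74 x 35 mm; not part of the job
- spray_can: standing spray can, 65 mm diameter, 208 mm high; not part of the job
- offcut_1: wood offcut, pale wood, square ends; 66 mm long (x) x 38 mm wide (y) x 38 mm thick (z), 53 g. Origin: the middle of its box. At the start it lies z up on the platform; absent in some runs (then None from the start)
- offcut_2: wood offcut, brown wood, -x end sawn askew (+y side 20 mm shorter); 72 mm long (x) x 36 mm wide (y) x 28 mm thick (z), 41 g. Origin: the middle of its box. At the start it lies z up on the platform; absent in some runs (then None from the start)
- offcut_3: wood offcut, pale wood, +x end sawn askew (+y side 10 mm shorter); 62 mm long (x) x 40 mm wide (y) x 32 mm thick (z), 44 g. Origin: the middle of its box. At the start it lies z up on the platform; absent in some runs (then None from the start)
- offcut_4: wood offcut, pale wood, both ends sawn askew (+y side 14 mm shorter at each end); 70 mm long (x) x 34 mm wide (y) x 30 mm thick (z), 40 g. Origin: the middle of its box. At the start it lies z up on the platform; absent in some runs (then None from the start)
- offcut_5: wood offcut, brown wood, -x end sawn askew (+y side 16 mm shorter); 94 mm long (x) x 32 mm wide (y) x 32 mm thick (z), 54 g. Origin: the middle of its box. At the start it lies z up on the bench left of the scale; absent in some runs (then None from the start)

How it is judged:
By the outcome, as a careful person would: the job done as asked, in the order asked, and still so for the second after the job is handed in, with the robot touching nothing.
Of offcut_1, offcut_2, offcut_3, offcut_4, offcut_5 only 3 to 5 are there at a start; the rules pass over those that are not, and their reading is None.
At some moment in a run one of offcut_1, offcut_2, offcut_3, offcut_4 may be knocked a few centimetres aside while the robot is not near it.
It also fails if it takes over 210 s, if anything falls off the work surface, if the arm or the gripper's body presses on something with over 40 N, if the wrist force passes 120 N, or if a joint passes its speed limit or range.

### The arm

A 7-joint arm with a two-finger parallel gripper is mounted at the origin on a cart in front of the work surface, level with it; the furniture and walls round the work are solid. World frame = base frame: x ahead of the robot, y to its left, z up, the work surface at z = 0. Lengths are in m, angles in rad, forces in N, time in s.
With the tool pointing down it reaches from about 0.4 to 0.875 m from the base axis. Payload 6.5 kg.
Tool frame: the origin (TCP) lies between the finger pads, 19 mm behind the fingertips; this is the grasp point; z points along the fingers, y is the line along which they close (so a half turn about z gives the same grasp; the last joint's range is limited). The gripper opens to 85 mm and grips with 20 to 120 N. Pads are 22 mm wide; open, the fingers measure 114 mm over their backs; the gripper's body (76 mm by 85 mm) begins 54 mm behind the grasp point. The pads swing forward as they close: fully open they stand 13 mm farther back than shut.
Start: joints at [-1.191, 0.536, -0.004, 1.538, 0.003, 1.067, -0.071], TCP at [0.28, 0.586, 0.25] pointing down, gripper open.
Joint ranges: [-2.7, 2.7], [-0.37, 2.16], [-1.27, 1.26], [0.24, 2.4], [-1.31, 4.45], [0.19, 1.91], [-2.76, 2.76]. Speed limits (rad/s): [2.39, 2.39, 3.14, 3.14, 3.14, 3.14, 3.14].

### API

Orientations are given as a unit quaternion [w, x, y, z].
In Python, from station import r gives the robot as it stands. The module is installed in compiled form; this text tells all that it offers.
- The arm moves only by the tool play_rows, never from a script. Its arguments are lists of equal length, an entry for each row: "xyz": the shift along the tool's x, y, z in cm, a list of three; "roll": the turn about the tool's z in rad. In form: {"xyz": [[dx, dy, dz], ...], "roll": [roll, ...]}. A call has 1 to 10 rows; each row is the pose to reach, as a shift and turn from the pose commanded when the call began, along the tool's axes at that moment; what a row does not reach only later rows make up. A row lasts 1/10 s, in which the tool goes at most 50 mm and 8.59 degrees, less where a joint would pass 70% of its speed; a pose out of reach is approached as far as the arm can. A call with a gripper value outside its range is refused whole. "jaw" is the opening, from -1 (shut) to 1 (fully open), set as the call begins (left out, the last holds). The fingers move at their own pace and stop on an object; "squeeze" is the grip in N (left out, the last holds). Time passes only in rows, so rows that repeat a pose let the fingers close. It gives the time, the measured TCP pose, the force, the opening and the grip force at its end, in the units of the state.
- r.get_state(): the state, without advancing time (a new reading comes with each control period).
- r.read_camera(name): name is "side" or "top"; returns a dict with "color" (384x512x3 uint8, red, green, blue), "intrinsics" (3x3 intrinsics, pixels), "extrinsics" (4x4, takes a point from camera to world coordinates). Camera axes: x right, y down, z forward; pixel columns grow to the right and rows downward; lengths in m; the calibration is good to about 2 mm. A picture is of the moment at which its call begins. There is no depth.
- r.close_job(): hands the job in; it is judged then, once.
The state is a dict: "t": time; "qpos": joint angles; "joint_velocities": joint speeds; "joint_torque": joint torques, N m; "position": TCP position; "orientation": TCP orientation; "ft_force": force on the tool from outside, world axes, zero at the start; "wrist_torque": the same for the moment, N m; "gripper_width": opening from 0.0 (shut) to 1.0 (fully open); "grip_force": force on a finger pad.
Only numpy, scipy, OpenCV 4.12 (cv2) and the standard library are available. Lean on these libraries where they do the work, as an engineer would, in place of code of your own. Each camera call takes 0.05 s, during which the arm holds its last target. There are 200 camera calls.

## Working session

There is one attempt and no reset: what is moved stays moved. The work goes in short steps, Python scripts to look and compute and a tool call to move; the robot and the scene stay as the last step left them, time stands still between calls to the robot, and variables do not carry over. Pictures are saved under pics/ and viewed, at most 14 in all, crops included, and the job is handed in when it is done.

Besides the shell and the picture viewer there is one more tool, called after ">>>" by a JSON object that holds its "op" and its "data". play_rows: Moves the arm, as the interface text tells. Its arguments: {"type":"object","properties":{"xyz":{"type":"array"},"roll":{"type":"array"},"jaw":{"type":"number"},"squeeze":{"type":"number"}},"required":["xyz","roll"]}

```bash
mkdir -p pics
cat > h.py <<'E'
import numpy as np, cv2
from station import r
from scipy.spatial.transform import Rotation as R
def cam(n):
    c=r.read_camera(n); return c["color"],np.array(c["intrinsics"]),np.array(c["extrinsics"])
def ray(K,T,p):
    d=T[:3,:3]@np.linalg.inv(K)@np.array([p[0],p[1],1.]); return T[:3,3],d
def onz(K,T,p,z):
    o,d=ray(K,T,p); return o+d*(z-o[2])/d[2]
def proj(K,T,P):
    q=np.linalg.inv(T)@np.append(P,1.); q=K@q[:3]; return q[:2]/q[2]
def rot():
    q=r.get_state()["orientation"]; return R.from_quat([q[1],q[2],q[3],q[0]]).as_matrix()
def save(n,im,scale=1):
    cv2.imwrite("pics/"+n,cv2.resize(im[:,:,::-1],None,fx=scale,fy=scale,interpolation=cv2.INTER_CUBIC))
E
python3 - <<'E'
from h import *
np.set_printoptions(precision=3,suppress=True)
s=r.get_state();print(s)
for n in("top","side"):
    im,K,T=cam(n);save(n+"0.png",im,1.5);print(n,K,T)
print(rot())
E
```

```text
{'t': 0.0, 'qpos': array([-1.191,  0.537, -0.004,  1.539,  0.003,  1.067, -0.071]), 'joint_velocities': array([-0.   ,  0.001, -0.   ,  0.001,  0.   ,  0.001, -0.002]), 'joint_torque': array([  0.   , -58.341,   1.048, -25.91 ,   0.012,   0.009,  -0.   ]), 'position': array([0.28 , 0.586, 0.249]), 'orientation': array([-0.   ,  0.221,  0.975, -0.001]), 'ft_force': array([ 1.003, -0.208,  0.224]), 'wrist_torque': array([ 0.001, -0.007,  0.004]), 'grip_force': 0.0, 'gripper_width': 1.0035282562534291}
top [[400.171   0.    255.327]
 [  0.    400.171 195.483]
 [  0.      0.      1.   ]] [[ 0.292 -0.932  0.213  0.362]
 [-0.956 -0.286  0.058 -0.048]
 [ 0.007 -0.221 -0.975  1.13 ]
 [ 0.     0.     0.     1.   ]]
side [[424.436   0.    250.684]
 [  0.    424.436 192.454]
 [  0.      0.      1.   ]] [[ 0.929 -0.127  0.347  0.166]
 [-0.369 -0.346  0.863 -1.013]
 [ 0.01  -0.93  -0.368  0.527]
 [ 0.     0.     0.     1.   ]]
[[-0.902  0.431 -0.001]
 [ 0.431  0.902 -0.001]
 [-0.    -0.002 -1.   ]]
```

View pics/top0.png

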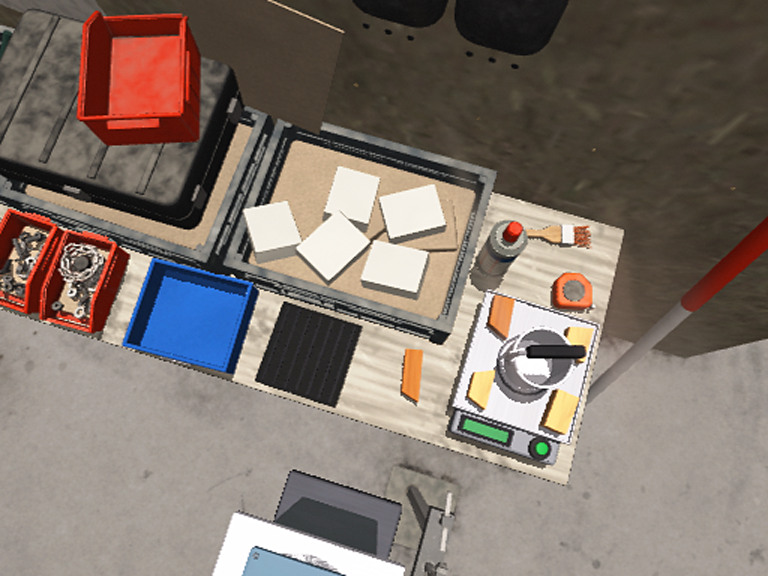

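View pics/side0.png

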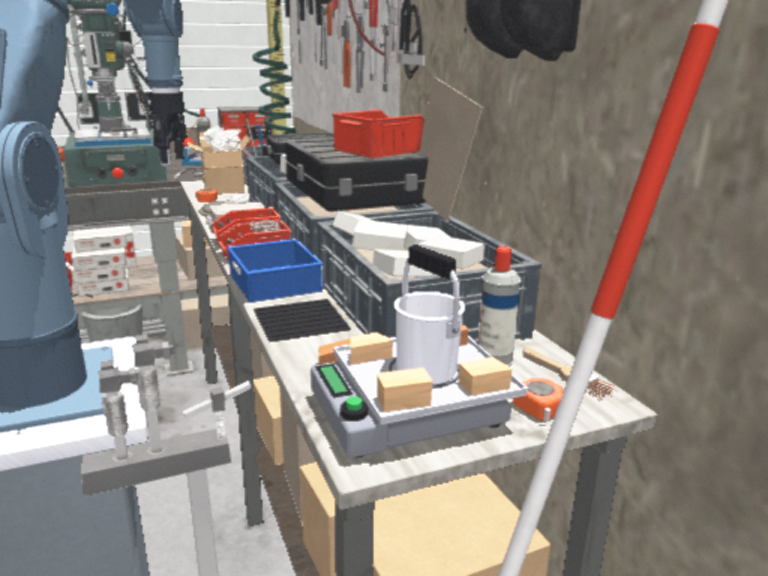

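The top view (1.5x) shows the pot on the platform at about (535,358) with its black grip at (557,352). There are four platform offcuts: brown (500,318), pale (578,340), (480,388) and (560,412). Another offcut lies on the bench at (412,375). The mat is at (308,354), the tray at (190,317), the key at (541,448), and a red/white pole stands to the right of the scale.

```bash
cat >> h.py <<'E'
def blobs(m,amin=60):
    m=cv2.morphologyEx(m.astype(np.uint8)*255,cv2.MORPH_OPEN,np.ones((2,2),np.uint8))
    cs,_=cv2.findContours(m,cv2.RETR_EXTERNAL,cv2.CHAIN_APPROX_NONE)
    return [c[:,0,:].astype(float) for c in cs if cv2.contourArea(c)>amin]
def rect(K,T,c,z):
    P=np.array([onz(K,T,p,z)[:2] for p in c])
    (cx,cy),(w,h),a=cv2.minAreaRect((P*1000).astype(np.float32))
    if w<h: w,h,a=h,w,a+90
    return np.array([cx/1000,cy/1000,w,h,(a+90)%180-90])
def hsv(im): return [x.astype(int) for x in cv2.split(cv2.cvtColor(im,cv2.COLOR_RGB2HSV))]
E
python3 - <<'E'
from h import *
np.set_printoptions(precision=3,suppress=True)
im,K,T=cam("top");H,S,V=hsv(im)
def show(n,m,z,a=60):
    for c in blobs(m,a): print(n,c.mean(0)*1.5,rect(K,T,c,z))
print("xyz corner of rect: x y len wid angle")
x=np.arange(512)[None,:]; y=np.arange(384)[:,None]
show("wood",(H>5)&(H<28)&(S>95)&(V>120)&(x>240)&(y>185),0.095)
show("tray",(H>100)&(H<125)&(S>150)&(x<180)&(y<260)&(y>160),0.067,500)
show("mat",(V<70)&(x>160)&(x<250)&(y>195)&(y<275),0.005,1000)
show("grip",(V<60)&(x>345)&(x<395)&(y>225)&(y<245),0.24)
show("key",(H>50)&(H<75)&(S>120)&(x>340),0.075,50)
show("plat",(V>185)&(S<40)&(x>300)&(x<402)&(y>190)&(y<297),0.075,500)
s,K2,T2=cam("side");H,S,V=hsv(s)
show2=[(c.mean(0)*1.5,c.min(0)*1.5,c.max(0)*1.5) for c in blobs((V<60)&(x>265)&(x<310)&(y>155)&(y<190))]
print("side grip",show2)
def tri(a,b):
    o1,d1=ray(K,T,np.array(a)/1.5);o2,d2=ray(K2,T2,np.array(b)/1.5)
    s=np.linalg.lstsq(np.c_[d1,-d2],o2-o1,rcond=None)[0];p,q=o1+d1*s[0],o2+d2*s[1];return (p+q)/2,np.linalg.norm(p-q)
print("pole",tri((690,303),(602,315)))
print("grip",tri((557,352),(432,261)), "key",tri((541,448),(352,404)),"rimcan",tri((513,231),(503,255)))
print("rim centre est",onz(K,T,np.array([537,357])/1.5,.174))
save("crop1.png",im[190:315,260:410],4)
E
```

```text
xyz corner of rect: x y len wid angle
wood [562.338 412.5  ] [ 0.479 -0.338 66.54  39.768 -8.095]
wood [482.238 387.715] [ 0.48  -0.195 64.987 35.521 -2.615]
wood [413.433 373.738] [ 0.466 -0.077 85.816 31.552 11.748]
wood [581.04 337.38] [ 0.615 -0.337 40.391 36.628 88.13 ]
wood [502.97 314.53] [ 0.609 -0.198 70.213 36.101  3.75 ]
wood [574.765 294.485] [  0.687  -0.313  63.23   49.04  -72.932]
tray [191.9   317.455] [  0.454   0.33  206.289 167.013 -87.2  ]
mat [309.606 354.938] [  0.455   0.116 159.614 157.983  -0.861]
grip [556.147 352.747] [  0.546  -0.269  85.471  17.936 -72.965]
plat [538.301 400.861] [  0.508  -0.289 154.451 148.456  88.721]
plat [545.414 327.371] [  0.606  -0.296 150.263  90.256 -87.417]
plat [477.765 358.369] [  0.541  -0.189 212.485  52.395  -0.983]
side grip [(array([431.7 , 262.78]), array([411., 249.]), array([454.5, 277.5]))]
pole (array([ 0.687, -0.457,  0.215]), np.float64(0.0011967594013340798))
grip (array([ 0.547, -0.27 ,  0.24 ]), np.float64(0.0010226013365050373)) key (array([ 0.412, -0.323,  0.072]), np.float64(0.001970585224212804)) rimcan (array([ 0.73 , -0.166,  0.194]), np.float64(0.0022308057422305645))
rim centre est [ 0.543 -0.257  0.174]
```

View pics/crop1.png

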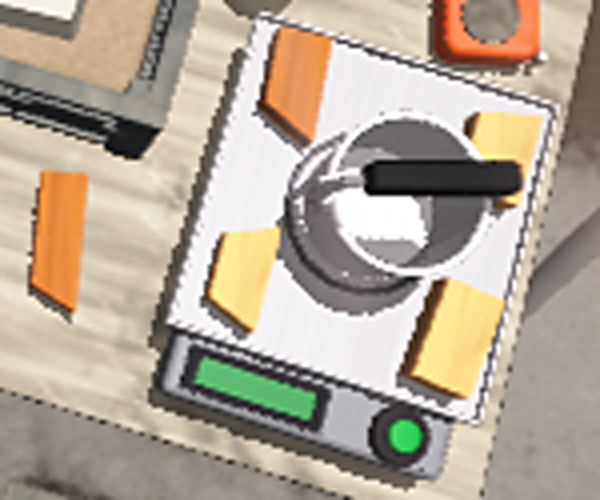

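```bash
cat >> h.py <<'E'
def go(x,y,z,a=None):
    """shift in tool axes (cm), roll to bring tool y axis to world angle a (deg, mod 180)"""
    s=r.get_state();M=rot();d=M.T@(np.array([x,y,z])-s["position"])*100
    cur=np.degrees(np.arctan2(M[1,1],M[0,1])); ro=0
    if a is not None: ro=-np.radians((a-cur+90)%180-90)
    print("shift",d.round(2),"roll",round(float(ro),3),"pos",s["position"].round(4),"ya",round(float(cur),1),"q7",s["qpos"][6].round(2),"F",s["ft_force"].round(1),"w",round(s["gripper_width"],3),"t",s["t"])
E
python3 - <<'E'
from h import *
im,K,T=cam("top");im,K2,T2=cam("side")
# pole line = intersection of two planes
def pl(K,T,a,b):
    o,d1=ray(K,T,np.array(a)/1.5);_,d2=ray(K,T,np.array(b)/1.5);n=np.cross(d1,d2);return n,n@o
n1,c1=pl(K,T,(600,392),(768,232));n2,c2=pl(K2,T2,(512,570),(715,0))
for z in(0,.1,.3,.5):print(z,np.linalg.solve([n1,n2,[0,0,1]],[c1,c2,z]))
go(.45,.12,.36,17)
E
```

```text
0 [ 0.62169626 -0.46948859  0.        ]
0.1 [ 0.65114499 -0.4648179   0.1       ]
0.3 [ 0.71004245 -0.45547652  0.3       ]
0.5 [ 0.76893991 -0.44613513  0.5       ]
shift [-35.42 -34.76 -11.01] roll 0.828 pos [0.2802 0.5863 0.2497] ya 64.5 q7 -0.07 F [1.1 0.3 1.1] w 0.999 t 0.3
```

>>> {"op": "play_rows", "data": {"xyz": [[-4,-3.5,-4],[-8,-7,-7],[-12,-11,-10],[-16,-15,-11],[-20,-19,-11],[-24,-23,-11],[-28,-27,-11],[-31,-31,-11],[-35,-34.5,-11],[-35,-34.5,-11]], "roll": [0.08,0.16,0.25,0.33,0.42,0.5,0.58,0.67,0.75,0.83]}}

```text
t: 1.3
position: [0.4415, 0.1395, 0.3601]
orientation: [0.0, 0.597, 0.802, 0.001]
ft_force: [1.8, 0.4, -0.3]
gripper_width: 1.002
grip_force: 0.0
```

```bash
python3 -c "
from h import *
go(.546,-.269,.34,17)"
```

```text
shift [-42.13  -1.75   1.99] roll -0.005 pos [0.4415 0.1395 0.3601] ya 16.7 q7 -0.07 F [ 1.8  0.4 -0.3] w 1.002 t 1.3
```

>>> {"op": "play_rows", "data": {"xyz": [[-4,0,0],[-9,-0.5,0],[-14,-1,0.5],[-19,-1,1],[-24,-1,1.5],[-29,-1,2],[-34,-1,2],[-38,-1,2],[-40,-1,2],[-40,-1,2]], "roll": [0,0,0,0,0,0,0,0,0,0]}}

```text
t: 2.3
position: [0.5476, -0.2478, 0.3396]
orientation: [0.001, 0.597, 0.802, -0.001]
ft_force: [0.3, -0.4, -0.4]
gripper_width: 0.998
grip_force: 0.0
```

>>> {"op": "play_rows", "data": {"xyz": [[0,0,0],[0,0,0],[0,0,0]], "roll": [0,0,0]}}

```text
t: 2.6
position: [0.5482, -0.2426, 0.3399]
orientation: [-0.0, 0.595, 0.804, 0.0]
ft_force: [0.2, -0.0, 0.1]
gripper_width: 1.002
grip_force: 0.0
```

```bash
python3 -c "
from h import *
go(.546,-.269,.237,17)
im,K,T=cam('top');save('t2.png',im[190:315,260:410],4);im,K,T=cam('side');save('s2.png',im[110:280,190:370],3)"
```

```text
shift [-2.47 -0.99 10.29] roll 0.0 pos [ 0.5482 -0.2426  0.3399] ya 17.0 q7 0.86 F [ 0.2 -0.   0.1] w 1.002 t 2.6
```

View pics/s2.png

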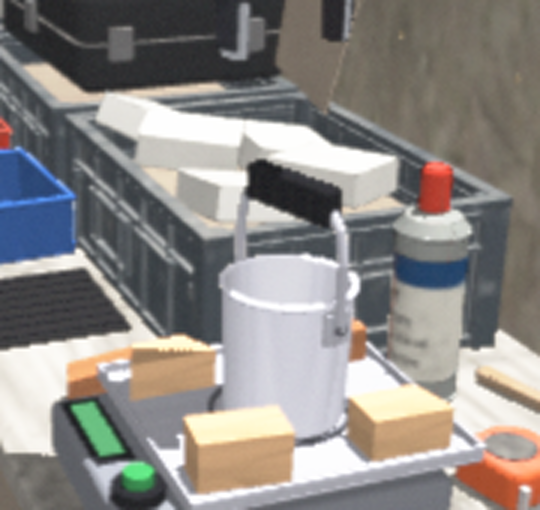

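The grip is clear, with the pot upright in the ring. I'll descend onto the grip and pinch it.

>>> {"op": "play_rows", "data": {"xyz": [[-1.2,-0.5,0],[-2.5,-1,1],[-2.5,-1,3],[-2.5,-1,5],[-2.5,-1,7],[-2.5,-1,9],[-2.5,-1,10.3],[-2.5,-1,10.3],[-2.5,-1,10.3]], "roll": [0,0,0,0,0,0,0,0,0]}}

```text
t: 3.6
position: [0.5457, -0.2717, 0.237]
orientation: [0.0, 0.596, 0.803, -0.0]
ft_force: [-0.3, -0.6, 0.5]
gripper_width: 0.997
grip_force: 0.0
```

>>> {"op": "play_rows", "data": {"xyz": [[0,0,0],[0,0,0],[0,0,0],[0,0,0],[0,0,0],[0,0,0],[0,0,0],[0,0,0]], "roll": [0,0,0,0,0,0,0,0], "jaw": -1, "squeeze": 60}}

```text
t: 4.4
position: [0.5463, -0.2708, 0.237]
orientation: [0.0, 0.595, 0.803, 0.0]
ft_force: [1.7, 1.0, 1.1]
gripper_width: 0.2
grip_force: 62.1
```

```bash
python3 -c "
from h import *
go(.546,-.269,.237,17)
im,K,T=cam('side');save('s3.png',im[110:280,190:370],3)"
```

```text
shift [0.18 0.02 0.  ] roll -0.001 pos [ 0.5463 -0.2708  0.237 ] ya 16.9 q7 0.96 F [1.7 1.  1.1] w 0.2 t 4.4
```

>>> {"op": "play_rows", "data": {"xyz": [[0,0,-1],[0,0,-3],[0,0,-5],[0,0,-7.5],[0,0,-10],[0,0,-12.5],[0,0,-15],[0,0,-17],[0,0,-18],[0,0,-18]], "roll": [0,0,0,0,0,0,0,0,0,0]}}

```text
t: 5.45
position: [0.5454, -0.2714, 0.4176]
orientation: [0.0, 0.596, 0.803, -0.0]
ft_force: [0.6, 0.7, -5.1]
gripper_width: 0.196
grip_force: 61.2
```

```bash
python3 -c "
from h import *
go(.45,-.2,.415,17)
go(.455,.116,.415,17)"
```

```text
shift [ 9.61 -7.06  0.25] roll -0.002 pos [ 0.5454 -0.2714  0.4176] ya 16.9 q7 0.88 F [ 0.6  0.7 -5.1] w 0.196 t 5.45
shift [39.7   2.59  0.23] roll -0.002 pos [ 0.5454 -0.2714  0.4176] ya 16.9 q7 0.88 F [ 0.6  0.7 -5.1] w 0.196 t 5.45
```

>>> {"op": "play_rows", "data": {"xyz": [[1,-2,0],[3,-4,0],[6,-6,0],[9.5,-7,0],[13,-6.5,0],[17,-5.5,0],[21,-4.5,0],[25,-3,0],[29,-1.5,0],[33,0.5,0]], "roll": [0,0,0,0,0,0,0,0,0,0]}}

```text
t: 6.45
position: [0.4531, 0.0473, 0.4155]
orientation: [-0.001, 0.596, 0.803, -0.001]
ft_force: [0.9, -0.2, -4.8]
gripper_width: 0.199
grip_force: 61.3
```

>>> {"op": "play_rows", "data": {"xyz": [[3,1,0],[5.5,1.7,0],[6.7,2.1,0],[6.7,2.1,0],[6.7,2.1,0],[6.7,2.1,0]], "roll": [0,0,0,0,0,0]}}

```text
t: 7.05
position: [0.4553, 0.1144, 0.4166]
orientation: [0.0, 0.597, 0.802, -0.0]
ft_force: [-0.1, -0.3, -5.8]
gripper_width: 0.205
grip_force: 61.2
```

```bash
python3 -c "
from h import *
go(.455,.116,.178,17)"
```

```text
shift [ 0.18  0.03 23.86] roll -0.005 pos [0.4553 0.1144 0.4166] ya 16.7 q7 -0.03 F [-0.1 -0.3 -5.8] w 0.205 t 7.05
```

>>> {"op": "play_rows", "data": {"xyz": [[0,0,2],[0,0,5],[0,0,8.5],[0,0,12],[0,0,15.5],[0,0,18.5],[0,0,21],[0,0,22.5],[0,0,23.2],[0,0,23.2]], "roll": [0,0,0,0,0,0,0,0,0,0]}}

```text
t: 8.05
position: [0.4551, 0.1155, 0.1845]
orientation: [-0.0, 0.596, 0.803, -0.001]
ft_force: [-0.5, -0.1, -4.7]
gripper_width: 0.202
grip_force: 61.2
```

>>> {"op": "play_rows", "data": {"xyz": [[0,0,0.2],[0,0,0.4],[0,0,0.6],[0,0,0.7],[0,0,0.8],[0,0,0.8]], "roll": [0,0,0,0,0,0]}}

```text
t: 8.65
position: [0.4551, 0.1165, 0.1768]
orientation: [-0.0, 0.595, 0.803, -0.0]
ft_force: [-0.4, 0.2, -5.1]
gripper_width: 0.203
grip_force: 61.2
```

>>> {"op": "play_rows", "data": {"xyz": [[0,0,0.1],[0,0,0.2],[0,0,0.3],[0,0,0.3]], "roll": [0,0,0,0]}}

```text
t: 9.05
position: [0.4562, 0.1167, 0.1755]
orientation: [0.0, 0.596, 0.803, 0.001]
ft_force: [-2.3, -0.9, 15.1]
gripper_width: 0.201
grip_force: 64.0
```

>>> {"op": "play_rows", "data": {"xyz": [[0,0,-0.1],[0,0,-0.1]], "roll": [0,0]}}

```text
t: 9.25
position: [0.4559, 0.1166, 0.1755]
orientation: [0.0, 0.596, 0.803, 0.001]
ft_force: [-0.4, -0.4, 7.1]
gripper_width: 0.207
grip_force: 62.9
```

>>> {"op": "play_rows", "data": {"xyz": [[0,0,0],[0,0,0],[0,0,0],[0,0,0],[0,0,-1],[0,0,-4],[0,0,-8],[0,0,-12],[0,0,-14],[0,0,-14]], "roll": [0,0,0,0,0,0,0,0,0,0], "jaw": 1}}

```text
t: 10.25
position: [0.457, 0.1169, 0.3185]
orientation: [0.002, 0.596, 0.803, 0.003]
ft_force: [-0.1, 0.4, 0.4]
gripper_width: 1.002
grip_force: 0.0
```

```bash
cat >> h.py <<'E'
x_=np.arange(512)[None,:]; y_=np.arange(384)[:,None]
def wood(im):
    H,S,V=hsv(im); return (H>5)&(H<28)&(S>95)&(V>120)
E
python3 - <<'E'
from h import *
np.set_printoptions(precision=3,suppress=True)
im,K,T=cam("top");H,S,V=hsv(im)
save('t4.png',im[180:320,150:410],3)
for c in blobs(wood(im)&(x_>240)&(y_>185)):
    print(c.mean(0),rect(K,T,c,.1),rect(K,T,c,.03),im[tuple(c.mean(0).astype(int)[::-1])])
im,K,T=cam("side");save('s4.png',im[130:290,150:370],3)
go(.466,-.077,.2)
E
```

```text
[375.068 274.986] [ 0.479 -0.337 66.11  40.26  -6.975] [ 0.487 -0.357 70.603 42.996 -6.975] [252 219 136]
[321.857 258.349] [ 0.479 -0.195 64.501 34.397  0.663] [ 0.487 -0.205 68.884 36.734  0.663] [252 222 139]
[275.671 249.159] [ 0.465 -0.077 85.153 31.498 10.949] [ 0.472 -0.079 90.94  33.639 10.949] [234 142  64]
[385.662 229.147] [ 0.602 -0.336 59.062 41.006 -1.732] [ 0.619 -0.355 63.076 43.793 -1.732] [251 216 137]
[335.515 209.485] [ 0.61  -0.197 67.899 36.386  3.667] [ 0.627 -0.207 72.513 38.859  3.667] [230 148  92]
[383.167 196.314] [  0.686  -0.311  61.003  50.159 -76.705] [  0.708  -0.329  65.149  53.568 -76.705] [153 142 130]
shift [-18.83  -4.59  11.5 ] roll 0.0 pos [0.455 0.117 0.315] ya 16.9 q7 0.01 F [-0.6  0.1 -1.4] w 0.996 t 10.35
```

View pics/t4.png

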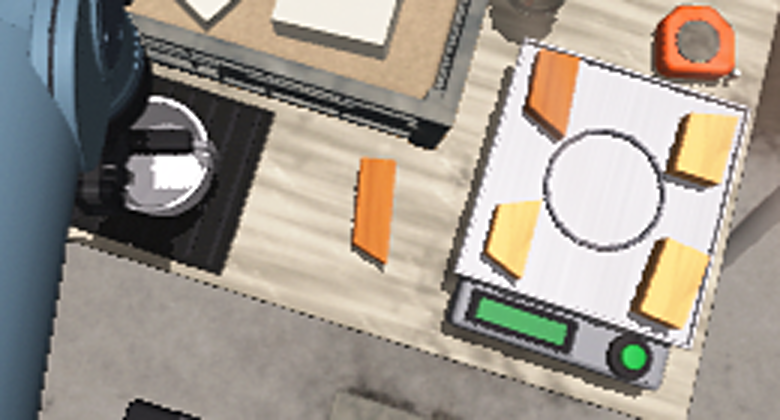

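View pics/s4.png

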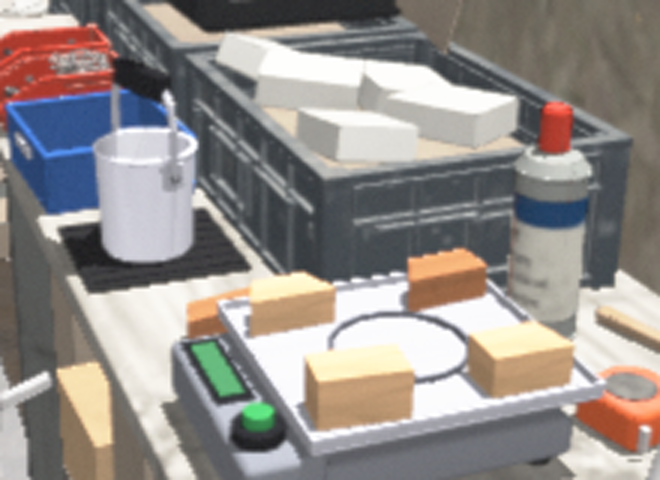

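The pot stands upright on the mat. The five offcuts are identified, with number 5 on the bench at (375,210) in the crop. I'll take number 5 first.

```bash
python3 -c "
from h import *
go(.471,-.079,.28,101)"
```

```text
shift [-19.17  -4.17   3.51] roll -1.468 pos [0.4551 0.1165 0.3151] ya 16.9 q7 0.01 F [-0.6  0.1 -1.4] w 0.996 t 10.35
```

>>> {"op": "play_rows", "data": {"xyz": [[-2,0,0],[-4,-1,0],[-6,-1,1],[-8,-2,1],[-10,-2,2],[-12,-3,2],[-14,-3,3],[-16,-3.5,3],[-18,-4,3.5],[-19.2,-4.2,3.5]], "roll": [-0.14,-0.29,-0.43,-0.58,-0.73,-0.88,-1.02,-1.17,-1.32,-1.46], "jaw": 0.5}}

```text
t: 11.35
position: [0.4693, -0.0811, 0.278]
orientation: [-0.002, -0.094, 0.996, -0.0]
ft_force: [0.6, -0.8, 0.4]
gripper_width: 0.755
grip_force: 0.0
```

>>> {"op": "play_rows", "data": {"xyz": [[0,0,0],[0,0,0]], "roll": [0,0]}}

```text
t: 11.55
position: [0.4702, -0.079, 0.279]
orientation: [-0.001, -0.09, 0.996, 0.0]
ft_force: [0.4, 0.4, 0.5]
gripper_width: 0.75
grip_force: 0.0
```

```bash
python3 -c "
from h import *
go(.471,-.079,.021,101)"
```

```text
shift [-0.13 -0.03 25.8 ] roll -0.012 pos [ 0.4702 -0.079   0.279 ] ya 100.3 q7 1.9 F [0.4 0.4 0.5] w 0.75 t 11.55
```

>>> {"op": "play_rows", "data": {"xyz": [[0,0,4],[0,0,8],[0,0,12],[0,0,16],[0,0,19.5],[0,0,22],[0,0,24],[0,0,25],[0,0,25.5],[0,0,25.5]], "roll": [0,0,0,0,0,0,0,0,0,0]}}

```text
t: 12.55
position: [0.4708, -0.079, 0.0248]
orientation: [-0.0, -0.092, 0.996, 0.0]
ft_force: [-0.1, 0.4, 0.2]
gripper_width: 0.748
grip_force: 0.0
```

>>> {"op": "play_rows", "data": {"xyz": [[0,0,0],[0,0,0],[0,0,0],[0,0,0],[0,0,0],[0,0,0]], "roll": [0,0,0,0,0,0], "jaw": -1, "squeeze": 30}}

```text
t: 13.15
position: [0.4716, -0.0794, 0.0257]
orientation: [0.001, -0.092, 0.996, 0.0]
ft_force: [-1.3, 0.3, 6.5]
gripper_width: 0.369
grip_force: 30.6
```

>>> {"op": "play_rows", "data": {"xyz": [[0,0,-3],[0,0,-7],[0,0,-12],[0,0,-17],[0,0,-22],[0,0,-26],[0,0,-28],[0,0,-28]], "roll": [0,0,0,0,0,0,0,0]}}

```text
t: 13.95
position: [0.4725, -0.0797, 0.3082]
orientation: [0.003, -0.092, 0.996, -0.0]
ft_force: [0.2, 0.7, -1.1]
gripper_width: 0.369
grip_force: 30.1
```

```bash
python3 -c "
from h import *
go(.445,.337,.3,90)"
```

```text
shift [-4.92 41.47  0.81] roll 0.184 pos [ 0.4725 -0.0797  0.3082] ya 100.5 q7 1.9 F [ 0.2  0.7 -1.1] w 0.369 t 13.95
```

>>> {"op": "play_rows", "data": {"xyz": [[0,3,0],[-0.5,7,0],[-1,12,0],[-2,17,0],[-2.5,22,0],[-3,27,0],[-3.5,32,0],[-4,36,0],[-4,39.5,0],[-4,41.5,0]], "roll": [0,0,0.03,0.06,0.09,0.12,0.15,0.18,0.18,0.18]}}

```text
t: 14.95
position: [0.432, 0.3388, 0.3031]
orientation: [-0.001, -0.004, 1.0, -0.0]
ft_force: [-0.6, -0.2, -0.9]
gripper_width: 0.373
grip_force: 30.1
```

>>> {"op": "play_rows", "data": {"xyz": [[0,0,0],[0,0,0]], "roll": [0,0]}}

```text
t: 15.15
position: [0.4337, 0.335, 0.3035]
orientation: [-0.001, -0.002, 1.0, -0.001]
ft_force: [-0.3, 0.2, -0.7]
gripper_width: 0.369
grip_force: 30.1
```

Run:
```python
from h import *
np.set_printoptions(precision=3,suppress=True)
go(.454,.337,.045,90)
im,K,T=cam("side");H,S,V=hsv(im)
for c in blobs((H>100)&(H<125)&(S>150)&(x_>140)&(x_<220)&(y_<210)&(y_>150),300):
    h=cv2.convexHull(c.astype(np.float32))[:,0]; a=cv2.approxPolyDP(h,4,True)[:,0]
    for p in a: print(p,onz(K,T,p,.067),onz(K,T,p,0))
```

```text
shift [-2.07  0.24 25.85] roll 0.004 pos [0.434 0.335 0.303] ya 90.3 q7 0.86 F [-0.3  0.2 -0.7] w 0.369 t 15.15
[186. 162.] [0.492 0.42  0.067] [0.539 0.629 0.   ]
[182. 198.] [0.401 0.093 0.067] [0.435 0.254 0.   ]
[167. 200.] [0.358 0.093 0.067] [0.386 0.254 0.   ]
[156. 184.] [0.352 0.232 0.067] [0.379 0.413 0.   ]
[154. 166.] [0.377 0.413 0.067] [0.408 0.621 0.   ]
```

>>> {"op": "play_rows", "data": {"xyz": [[-1,0,3],[-2,0.2,7],[-2,0.2,11],[-2,0.2,15],[-2,0.2,19],[-2,0.2,22],[-2,0.2,24],[-2,0.2,25.5],[-2,0.2,25.5]], "roll": [0,0,0,0,0,0,0,0,0]}}

```text
t: 16.1
position: [0.4535, 0.3359, 0.0482]
orientation: [-0.001, -0.001, 1.0, -0.001]
ft_force: [-0.2, -0.3, -0.6]
gripper_width: 0.364
grip_force: 30.1
```

>>> {"op": "play_rows", "data": {"xyz": [[0,0,0],[0,0,0],[0,0,0],[0,0,-2],[0,0,-6],[0,0,-11],[0,0,-16],[0,0,-21],[0,0,-25],[0,0,-25]], "roll": [0,0,0,0,0,0,0,0,0,0], "jaw": 0.4}}

```text
t: 17.1
position: [0.4568, 0.34, 0.307]
orientation: [0.005, -0.002, 1.0, 0.004]
ft_force: [0.2, 0.3, -0.6]
gripper_width: 0.697
grip_force: 0.0
```

```bash
cat >> h.py <<'E'
np.set_printoptions(precision=3,suppress=True)
def offs():
    im,K,T=cam("top")
    for c in blobs(wood(im)&(x_>240)&(y_>185)): 
        q=rect(K,T,c,.1)
        if q[0]<.66: print(q)
    return im,K,T
E
python3 - <<'E'
from h import *
im,K,T=offs(); save("t5.png",im[130:320,60:410],2)
go(.479,-.195,.3,91)
E
```

```text
[ 0.479 -0.337 66.11  40.26  -6.975]
[ 0.479 -0.195 64.501 34.397  0.663]
[  0.622  -0.325  61.187  40.702 -11.462]
[ 0.61  -0.197 67.899 36.386  3.667]
shift [ -2.12 -53.41   0.11] roll -0.013 pos [0.456 0.339 0.304] ya 90.2 q7 0.89 F [0.4 0.3 0. ] w 0.7 t 17.15
```

View pics/t5.png

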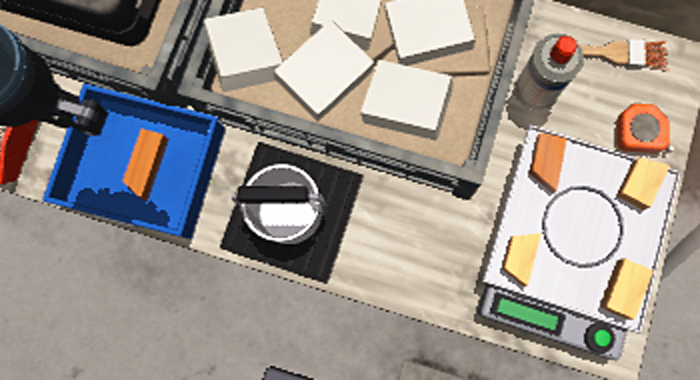

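Offcut 5 is in the tray. Offcut 3 was knocked and is now at (0.622,-0.325). Next is offcut 4.

>>> {"op": "play_rows", "data": {"xyz": [[0,-3,0],[0,-8,0],[0,-13,0],[0,-18,0],[-0.5,-23,0],[-1,-28,0],[-1.5,-33,0],[-2,-38,0],[-2,-43,0],[-2,-48,0]], "roll": [0,0,0,0,0,0,0,0,0,0], "jaw": 0.4}}

```text
t: 18.15
position: [0.4751, -0.1427, 0.299]
orientation: [-0.001, -0.002, 1.0, 0.0]
ft_force: [1.4, 0.5, -0.2]
gripper_width: 0.703
grip_force: 0.0
```

>>> {"op": "play_rows", "data": {"xyz": [[0,-3,0],[0,-5.4,2],[0,-5.4,5],[0,-5.4,8],[0,-5.4,10],[0,-5.4,10]], "roll": [0,0,0,0,0,0]}}

```text
t: 18.75
position: [0.4736, -0.194, 0.1966]
orientation: [-0.003, -0.002, 1.0, 0.001]
ft_force: [-0.9, 0.7, 0.2]
gripper_width: 0.7
grip_force: 0.0
```

```bash
python3 -c "
from h import *
go(.479,-.195,.097,91)"
```

```text
shift [-0.61 -0.11  9.95] roll -0.013 pos [ 0.474 -0.194  0.197] ya 90.2 q7 2.06 F [-0.9  0.7  0.2] w 0.7 t 18.75
```

>>> {"op": "play_rows", "data": {"xyz": [[-0.5,0,2],[-0.5,-0.1,4],[-0.5,-0.1,6],[-0.5,-0.1,8],[-0.5,-0.1,9.5],[-0.5,-0.1,10],[-0.5,-0.1,10]], "roll": [0,0,0,0,0,0,0]}}

```text
t: 19.45
position: [0.4813, -0.1959, 0.0999]
orientation: [-0.0, -0.002, 1.0, 0.0]
ft_force: [0.7, 0.8, 0.3]
gripper_width: 0.701
grip_force: 0.0
```

>>> {"op": "play_rows", "data": {"xyz": [[0,0,0],[0,0,0],[0,0,0],[0,0,0],[0,0,0]], "roll": [0,0,0,0,0], "jaw": -1}}

```text
t: 19.95
position: [0.4821, -0.1961, 0.1003]
orientation: [0.001, -0.002, 1.0, -0.0]
ft_force: [1.8, 0.7, 1.7]
gripper_width: 0.388
grip_force: 35.7
```

>>> {"op": "play_rows", "data": {"xyz": [[0,0,-2],[0,0,-5],[0,0,-9],[0,0,-14],[0,0,-18],[0,0,-20.5],[0,0,-20.5]], "roll": [0,0,0,0,0,0,0]}}

```text
t: 20.65
position: [0.483, -0.1968, 0.3084]
orientation: [0.003, -0.002, 1.0, -0.001]
ft_force: [0.3, -1.0, -0.4]
gripper_width: 0.387
grip_force: 35.4
```

```bash
python3 -c "
from h import *
go(.418,.292,.3,90)"
```

```text
shift [ 6.31 48.9   0.73] roll 0.004 pos [ 0.483 -0.197  0.308] ya 90.2 q7 2.0 F [ 0.3 -1.  -0.4] w 0.387 t 20.65
```

>>> {"op": "play_rows", "data": {"xyz": [[0,3,0],[0,8,0],[1,13,0],[2,18,0],[3,23,0],[4,28,0],[5,33,0],[5.5,38,0],[6,43,0],[6,48,0]], "roll": [0,0,0,0,0,0,0,0,0,0]}}

```text
t: 21.65
position: [0.4178, 0.2798, 0.3036]
orientation: [-0.001, -0.002, 1.0, -0.001]
ft_force: [1.3, 0.9, 0.1]
gripper_width: 0.393
grip_force: 35.4
```

>>> {"op": "play_rows", "data": {"xyz": [[0,0.9,0],[0,0.9,4],[0,0.9,8],[0,0.9,12],[0,0.9,14],[0,0.9,14]], "roll": [0,0,0,0,0,0]}}

```text
t: 22.25
position: [0.417, 0.2848, 0.1612]
orientation: [-0.003, -0.002, 1.0, -0.003]
ft_force: [-0.5, -0.4, 0.7]
gripper_width: 0.393
grip_force: 35.4
```

```bash
python3 -c "
from h import *
go(.418,.292,.085,90)"
```

```text
shift [-0.15  0.76  7.61] roll 0.004 pos [0.417 0.285 0.161] ya 90.2 q7 0.92 F [-0.5 -0.4  0.7] w 0.393 t 22.25
```

>>> {"op": "play_rows", "data": {"xyz": [[0,0.7,2],[0,0.7,4],[0,0.7,6],[0,0.7,7.5],[0,0.7,7.5],[0,0.7,7.5]], "roll": [0,0,0,0,0,0]}}

```text
t: 22.85
position: [0.4199, 0.2944, 0.0907]
orientation: [0.0, -0.002, 1.0, 0.0]
ft_force: [-0.9, -0.2, -0.7]
gripper_width: 0.39
grip_force: 35.4
```

>>> {"op": "play_rows", "data": {"xyz": [[0,0,0],[0,0,0],[0,0,0],[0,0,-3],[0,0,-7],[0,0,-12],[0,0,-17],[0,0,-22],[0,0,-22],[0,0,-22]], "roll": [0,0,0,0,0,0,0,0,0,0], "jaw": 0.2}}

```text
t: 23.85
position: [0.4198, 0.2947, 0.3113]
orientation: [0.001, -0.002, 1.0, 0.001]
ft_force: [-0.3, -0.3, -0.8]
gripper_width: 0.601
grip_force: 0.0
```

Run:
```python
from h import *
im,K,T=offs(); cv2.imwrite("pics/t6.png",im[:,:,::-1])
go(.479,-.337,.3,83)
```

```text
[ 0.479 -0.337 66.11  40.26  -6.975]
[  0.622  -0.325  61.081  40.849 -11.29 ]
[ 0.608 -0.198 70.01  36.122  5.447]
shift [ -5.73 -63.14   0.97] roll 0.126 pos [0.419 0.294 0.31 ] ya 90.2 q7 0.9 F [-0.1  0.4 -0.4] w 0.602 t 23.9
```

>>> {"op": "play_rows", "data": {"xyz": [[0,-3,0],[0,-8,0],[-1,-13,0],[-2,-18,0],[-3,-23,0],[-4,-28,0],[-5,-33,0],[-5.5,-38,0],[-5.8,-43,0],[-5.8,-48,0]], "roll": [0,0,0,0,0,0,0,0.04,0.08,0.12], "jaw": 0.4}}

```text
t: 24.9
position: [0.4784, -0.1817, 0.3082]
orientation: [-0.001, 0.058, 0.998, 0.0]
ft_force: [0.8, 0.2, 0.6]
gripper_width: 0.7
grip_force: 0.0
```

```bash
python3 -c "
from h import *
go(.478,-.336,.2,83)"
```

```text
shift [ -1.8  -15.33  10.81] roll 0.005 pos [ 0.478 -0.182  0.308] ya 83.3 q7 1.85 F [0.8 0.2 0.6] w 0.7 t 24.9
```

>>> {"op": "play_rows", "data": {"xyz": [[-0.5,-4,2],[-1,-9,4],[-1.5,-13,7],[-1.8,-14.8,10],[-1.8,-14.8,10.8],[-1.8,-14.8,10.8],[-1.8,-14.8,10.8]], "roll": [0,0,0,0,0,0,0]}}

```text
t: 25.6
position: [0.4805, -0.3278, 0.2019]
orientation: [-0.0, 0.057, 0.998, 0.0]
ft_force: [0.6, 0.0, 0.3]
gripper_width: 0.699
grip_force: 0.0
```

```bash
python3 -c "
from h import *
go(.478,-.336,.102,83)"
```

```text
shift [ 0.15 -0.85  9.98] roll 0.008 pos [ 0.48  -0.328  0.202] ya 83.5 q7 2.22 F [0.6 0.  0.3] w 0.699 t 25.6
```

>>> {"op": "play_rows", "data": {"xyz": [[0.2,-0.7,1],[0.2,-0.7,3],[0.2,-0.7,5],[0.2,-0.7,7],[0.2,-0.7,9],[0.2,-0.7,10],[0.2,-0.7,10]], "roll": [0,0,0,0,0,0,0]}}

```text
t: 26.3
position: [0.4769, -0.3352, 0.101]
orientation: [-0.001, 0.058, 0.998, 0.0]
ft_force: [-1.7, -0.9, 0.1]
gripper_width: 0.702
grip_force: 0.0
```

>>> {"op": "play_rows", "data": {"xyz": [[0,0,0],[0,0,0],[0,0,0],[0,0,0],[0,0,0]], "roll": [0,0,0,0,0], "jaw": -1}}

```text
t: 26.8
position: [0.4781, -0.3363, 0.1025]
orientation: [0.001, 0.058, 0.998, -0.0]
ft_force: [2.1, -0.7, 2.1]
gripper_width: 0.436
grip_force: 37.5
```

>>> {"op": "play_rows", "data": {"xyz": [[0,0,-2],[0,0,-5],[0,0,-9],[0,0,-14],[0,0,-18],[0,0,-20],[0,0,-20]], "roll": [0,0,0,0,0,0,0]}}

```text
t: 27.5
position: [0.4784, -0.3371, 0.3051]
orientation: [0.003, 0.058, 0.998, -0.001]
ft_force: [0.4, 0.2, -1.2]
gripper_width: 0.436
grip_force: 37.2
```

```bash
python3 -c "
from h import *
go(.418,.382,.3,90)"
```

```text
shift [14.32 70.73  0.29] roll -0.116 pos [ 0.478 -0.337  0.305] ya 83.4 q7 2.18 F [ 0.4  0.2 -1.2] w 0.436 t 27.5
```

>>> {"op": "play_rows", "data": {"xyz": [[0.5,3,0],[1.5,8,0],[2.5,13,0],[3.5,18,0],[4.5,23,0],[5.5,28,0],[6.5,33,0],[7.5,38,0],[9,43,0],[10,47.5,0]], "roll": [0,0,0,0,0,0,-0.03,-0.06,-0.09,-0.115]}}

```text
t: 28.5
position: [0.4317, 0.1438, 0.3006]
orientation: [-0.001, -0.0, 1.0, -0.0]
ft_force: [1.7, -0.0, -0.6]
gripper_width: 0.436
grip_force: 37.2
```

```bash
python3 -c "
from h import *
go(.418,.382,.2,90)"
```

```text
shift [ 1.34 23.83 10.04] roll 0.001 pos [0.432 0.144 0.301] ya 90.0 q7 1.19 F [ 1.7 -0.  -0.6] w 0.436 t 28.5
```

>>> {"op": "play_rows", "data": {"xyz": [[0,4,0],[0.5,9,0],[1,14,0],[1,18.5,2],[1,22,5],[1,23,9],[1,23,10],[1,23,10],[1,23,10]], "roll": [0,0,0,0,0,0,0,0,0]}}

```text
t: 29.4
position: [0.4245, 0.3712, 0.2027]
orientation: [0.0, 0.001, 1.0, -0.0]
ft_force: [0.3, -0.4, 0.1]
gripper_width: 0.435
grip_force: 37.2
```

```bash
python3 -c "
from h import *
go(.418,.382,.085,90)"
```

```text
shift [ 0.66  1.08 11.77] roll -0.003 pos [0.424 0.371 0.203] ya 89.8 q7 0.81 F [ 0.3 -0.4  0.1] w 0.435 t 29.4
```

>>> {"op": "play_rows", "data": {"xyz": [[0.6,1,1],[0.6,1,4],[0.6,1,7],[0.6,1,9.5],[0.6,1,11],[0.6,1,11.3],[0.6,1,11.3]], "roll": [0,0,0,0,0,0,0]}}

```text
t: 30.1
position: [0.4179, 0.3827, 0.0894]
orientation: [0.0, 0.0, 1.0, 0.0]
ft_force: [0.1, -0.3, -0.1]
gripper_width: 0.436
grip_force: 37.2
```

>>> {"op": "play_rows", "data": {"xyz": [[0,0,0],[0,0,0],[0,0,0],[0,0,-3],[0,0,-7],[0,0,-12],[0,0,-17],[0,0,-22],[0,0,-22],[0,0,-22]], "roll": [0,0,0,0,0,0,0,0,0,0], "jaw": 0.15}}

```text
t: 31.1
position: [0.4181, 0.3827, 0.3104]
orientation: [0.001, 0.0, 1.0, 0.001]
ft_force: [-0.7, 0.5, -0.6]
gripper_width: 0.576
grip_force: 0.0
```

Run:
```python
from h import *
im,K,T=offs(); cv2.imwrite("pics/t7.png",im[:,:,::-1])
go(.608,-.198,.3,94.5)
```

```text
[  0.623  -0.325  62.442  40.836 -11.463]
[ 0.608 -0.198 70.01  36.122  5.447]
shift [-19.11 -57.99   0.86] roll -0.079 pos [0.417 0.382 0.309] ya 90.0 q7 0.78 F [ 0.   0.4 -0.8] w 0.576 t 31.15
```

>>> {"op": "play_rows", "data": {"xyz": [[0,-3,0],[0,-8,0],[-1,-13,0],[-2,-18,0],[-3,-23,0],[-4,-28,0],[-5,-33,0],[-6,-38,0],[-7,-43,0],[-8.5,-47.5,0]], "roll": [0,0,0,0,0,0,0,-0.02,-0.05,-0.08], "jaw": 0.4}}

```text
t: 32.15
position: [0.4996, -0.0906, 0.3072]
orientation: [-0.002, -0.04, 0.999, 0.0]
ft_force: [1.7, 1.0, 0.7]
gripper_width: 0.704
grip_force: 0.0
```

```bash
python3 -c "
from h import *
go(.609,-.198,.3,94.5)"
```

```text
shift [-10.05 -11.58   0.68] roll 0.002 pos [ 0.5   -0.091  0.307] ya 94.6 q7 1.84 F [1.7 1.  0.7] w 0.704 t 32.15
```

>>> {"op": "play_rows", "data": {"xyz": [[-3,-4,0],[-6.5,-7.5,0],[-9,-10,0],[-9.8,-11,1],[-9.8,-11,4],[-9.8,-11,7],[-9.8,-11,10],[-9.8,-11,10],[-9.8,-11,10]], "roll": [0,0,0,0,0,0,0,0,0]}}

```text
t: 33.05
position: [0.6064, -0.19, 0.2081]
orientation: [-0.001, -0.04, 0.999, 0.0]
ft_force: [0.5, -0.5, 1.2]
gripper_width: 0.7
grip_force: 0.0
```

```bash
python3 -c "
from h import *
go(.609,-.198,.097,94.5)"
```

```text
shift [-0.22 -0.83 11.11] roll 0.001 pos [ 0.606 -0.19   0.208] ya 94.6 q7 2.08 F [ 0.5 -0.5  1.2] w 0.7 t 33.05
```

>>> {"op": "play_rows", "data": {"xyz": [[-0.2,-0.8,1],[-0.2,-0.8,3],[-0.2,-0.8,5],[-0.2,-0.8,7],[-0.2,-0.8,9],[-0.2,-0.8,10.5],[-0.2,-0.8,11],[-0.2,-0.8,11]], "roll": [0,0,0,0,0,0,0,0]}}

```text
t: 33.85
position: [0.61, -0.1986, 0.0987]
orientation: [-0.0, -0.04, 0.999, -0.0]
ft_force: [0.5, -0.0, 0.2]
gripper_width: 0.7
grip_force: 0.0
```

>>> {"op": "play_rows", "data": {"xyz": [[0,0,0],[0,0,0],[0,0,0],[0,0,0],[0,0,0]], "roll": [0,0,0,0,0], "jaw": -1}}

```text
t: 34.35
position: [0.6108, -0.1986, 0.0995]
orientation: [0.001, -0.04, 0.999, -0.0]
ft_force: [2.8, -0.8, 2.2]
gripper_width: 0.413
grip_force: 35.5
```

>>> {"op": "play_rows", "data": {"xyz": [[0,0,-2],[0,0,-5],[0,0,-9],[0,0,-14],[0,0,-18],[0,0,-21],[0,0,-21]], "roll": [0,0,0,0,0,0,0]}}

```text
t: 35.05
position: [0.6118, -0.1994, 0.3138]
orientation: [0.004, -0.039, 0.999, -0.001]
ft_force: [1.5, -0.8, 0.7]
gripper_width: 0.409
grip_force: 35.3
```

```bash
python3 -c "
from h import *
go(.49,.292,.3,90)"
```

```text
shift [ 8.28 49.95  1.19] roll 0.079 pos [ 0.612 -0.199  0.314] ya 94.5 q7 2.06 F [ 1.5 -0.8  0.7] w 0.409 t 35.05
```

>>> {"op": "play_rows", "data": {"xyz": [[2,3,0],[4,7.5,0],[6,12,0],[8,17,0],[8.5,22,0],[8.5,27,0],[8.5,32,0],[8.5,37,0],[8,42,0],[8,46.5,0]], "roll": [0,0,0,0,0,0,0.02,0.04,0.06,0.08]}}

```text
t: 36.05
position: [0.4925, 0.2605, 0.3077]
orientation: [-0.001, 0.001, 1.0, -0.0]
ft_force: [0.3, -0.4, -0.5]
gripper_width: 0.407
grip_force: 35.2
```

>>> {"op": "play_rows", "data": {"xyz": [[0,2.5,0],[0,2.5,2],[0,2.5,6],[0,2.5,10],[0,2.5,12],[0,2.5,12],[0,2.5,12]], "roll": [0,0,0,0,0,0,0]}}

```text
t: 36.75
position: [0.4933, 0.2836, 0.1887]
orientation: [-0.0, 0.0, 1.0, -0.0]
ft_force: [-0.0, 0.2, 0.9]
gripper_width: 0.411
grip_force: 35.3
```

```bash
python3 -c "
from h import *
go(.492,.292,.085,90)"
```

```text
shift [ 0.12  0.85 10.37] roll -0.001 pos [0.493 0.284 0.189] ya 89.9 q7 1.08 F [-0.   0.2  0.9] w 0.411 t 36.75
```

>>> {"op": "play_rows", "data": {"xyz": [[0,0.8,1],[0,0.8,4],[0,0.8,7],[0,0.8,9],[0,0.8,10],[0,0.8,10],[0,0.8,10]], "roll": [0,0,0,0,0,0,0]}}

```text
t: 37.45
position: [0.4942, 0.2925, 0.0898]
orientation: [0.001, 0.0, 1.0, 0.001]
ft_force: [-0.6, 0.2, 0.3]
gripper_width: 0.41
grip_force: 35.3
```

>>> {"op": "play_rows", "data": {"xyz": [[0,0,0],[0,0,0],[0,0,0],[0,0,-3],[0,0,-7],[0,0,-12],[0,0,-17],[0,0,-22],[0,0,-22],[0,0,-22]], "roll": [0,0,0,0,0,0,0,0,0,0], "jaw": 0.15}}

```text
t: 38.45
position: [0.4939, 0.2922, 0.3102]
orientation: [0.001, 0.0, 1.0, 0.001]
ft_force: [-0.1, -0.4, -1.5]
gripper_width: 0.573
grip_force: 0.0
```

Run:
```python
from h import *
im,K,T=offs(); save("t8.png",im[130:320,60:410],2)
go(.622,-.325,.3,78.7)
```

```text
[  0.623  -0.325  62.442  40.836 -11.463]
shift [-12.94 -61.66   0.85] roll 0.197 pos [0.493 0.292 0.309] ya 90.0 q7 1.04 F [ 1.7  0.1 -1.4] w 0.58 t 38.5
```

View pics/t8.png

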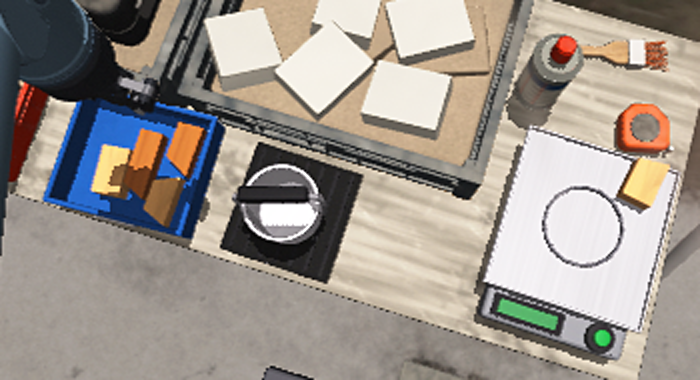

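Four offcuts lie in the tray and offcut 3 remains at (645,182) in the crop.

>>> {"op": "play_rows", "data": {"xyz": [[0,-3,0],[0,-8,0],[-1,-13,0],[-2,-18,0],[-3,-23,0],[-4,-28,0],[-5,-33,0],[-6,-38,0],[-7,-43,0],[-8,-47.5,0]], "roll": [0,0,0,0,0,0,0,0.07,0.14,0.2], "jaw": 0.4}}

```text
t: 39.5
position: [0.5715, -0.1819, 0.3068]
orientation: [-0.002, 0.102, 0.995, 0.0]
ft_force: [1.4, -0.1, 0.2]
gripper_width: 0.702
grip_force: 0.0
```

```bash
python3 -c "
from h import *
go(.622,-.325,.3,78.7)"
```

```text
shift [ -7.84 -13.     0.65] roll -0.006 pos [ 0.572 -0.182  0.307] ya 78.3 q7 1.78 F [ 1.4 -0.1  0.2] w 0.702 t 39.5
```

>>> {"op": "play_rows", "data": {"xyz": [[-2,-4,0],[-5,-8,0],[-7.5,-11.5,0],[-7.7,-12.5,1],[-7.7,-12.5,4],[-7.7,-12.5,7],[-7.7,-12.5,10],[-7.7,-12.5,10],[-7.7,-12.5,10]], "roll": [0,0,0,0,0,0,0,0,0]}}

```text
t: 40.4
position: [0.6223, -0.3175, 0.2078]
orientation: [-0.001, 0.1, 0.995, 0.0]
ft_force: [-0.5, 0.2, 1.0]
gripper_width: 0.703
grip_force: 0.0
```

```bash
python3 -c "
from h import *
offs();go(.622,-.325,.098,78.7)"
```

```text
shift [-0.02 -0.69 11.14] roll -0.003 pos [ 0.623 -0.318  0.209] ya 78.5 q7 2.01 F [-0.2  0.5  1.4] w 0.704 t 40.45
```

>>> {"op": "play_rows", "data": {"xyz": [[0,-0.7,1],[0,-0.7,3],[0,-0.7,5],[0,-0.7,7],[0,-0.7,9],[0,-0.7,10.5],[0,-0.7,11],[0,-0.7,11]], "roll": [0,0,0,0,0,0,0,0]}}

```text
t: 41.25
position: [0.6214, -0.3251, 0.0985]
orientation: [-0.0, 0.1, 0.995, 0.0]
ft_force: [-0.6, 0.2, -0.4]
gripper_width: 0.702
grip_force: 0.0
```

>>> {"op": "play_rows", "data": {"xyz": [[0,0,0],[0,0,0],[0,0,0],[0,0,0],[0,0,0]], "roll": [0,0,0,0,0], "jaw": -1}}

```text
t: 41.75
position: [0.6222, -0.3253, 0.0995]
orientation: [0.001, 0.1, 0.995, -0.0]
ft_force: [1.5, -0.1, 1.6]
gripper_width: 0.459
grip_force: 35.2
```

>>> {"op": "play_rows", "data": {"xyz": [[0,0,-2],[0,0,-5],[0,0,-9],[0,0,-14],[0,0,-18],[0,0,-21],[0,0,-21]], "roll": [0,0,0,0,0,0,0]}}

```text
t: 42.45
position: [0.623, -0.3264, 0.3142]
orientation: [0.004, 0.1, 0.995, -0.001]
ft_force: [0.4, -0.2, -0.6]
gripper_width: 0.457
grip_force: 34.9
```

```bash
python3 -c "
from h import *
go(.49,.382,.3,90)"
```

```text
shift [27.18 66.76  1.07] roll -0.201 pos [ 0.623 -0.326  0.314] ya 78.5 q7 1.99 F [ 0.4 -0.2 -0.6] w 0.457 t 42.45
```

>>> {"op": "play_rows", "data": {"xyz": [[2,3,0],[5,7,0],[8,11,0],[10.5,15.5,0],[13,20,0],[15,24.5,0],[17,29,0],[19,33.5,0],[20.5,38,0],[22,42.5,0]], "roll": [0,0,0,0,0,0,-0.05,-0.1,-0.15,-0.2]}}

```text
t: 43.45
position: [0.4892, 0.1372, 0.3081]
orientation: [-0.001, -0.001, 1.0, -0.0]
ft_force: [1.2, 0.0, -0.2]
gripper_width: 0.461
grip_force: 34.9
```

```bash
python3 -c "
from h import *
go(.49,.382,.2,90)"
```

```text
shift [-0.13 24.49 10.8 ] roll 0.002 pos [0.489 0.137 0.308] ya 90.1 q7 1.29 F [ 1.2  0.  -0.2] w 0.461 t 43.45
```

>>> {"op": "play_rows", "data": {"xyz": [[0,4,0],[0,9,0],[0,14,0],[-0.3,18.5,2],[-0.3,22,5],[-0.3,24,9],[-0.3,24,10],[-0.3,24,10],[-0.3,24,10]], "roll": [0,0,0,0,0,0,0,0,0]}}

```text
t: 44.35
position: [0.4949, 0.3738, 0.2097]
orientation: [0.0, 0.001, 1.0, -0.0]
ft_force: [0.1, 1.0, -0.7]
gripper_width: 0.465
grip_force: 34.8
```

```bash
python3 -c "
from h import *
go(.49,.382,.085,90)"
```

```text
shift [ 0.51  0.82 12.47] roll -0.003 pos [0.495 0.374 0.21 ] ya 89.8 q7 0.95 F [ 0.1  1.  -0.7] w 0.465 t 44.35
```

>>> {"op": "play_rows", "data": {"xyz": [[0.4,0.7,1],[0.4,0.7,4],[0.4,0.7,7],[0.4,0.7,10],[0.4,0.7,11.5],[0.4,0.7,12],[0.4,0.7,12]], "roll": [0,0,0,0,0,0,0]}}

```text
t: 45.05
position: [0.4903, 0.3825, 0.0893]
orientation: [0.0, 0.001, 1.0, 0.0]
ft_force: [0.4, 1.0, -0.3]
gripper_width: 0.459
grip_force: 34.9
```

>>> {"op": "play_rows", "data": {"xyz": [[0,0,0],[0,0,0],[0,0,0],[0,0,-3],[0,0,-7],[0,0,-12],[0,0,-17],[0,0,-22],[0,0,-22],[0,0,-22]], "roll": [0,0,0,0,0,0,0,0,0,0], "jaw": 0.2}}

```text
t: 46.05
position: [0.4904, 0.3827, 0.3105]
orientation: [0.001, 0.0, 1.0, 0.001]
ft_force: [-0.9, -0.3, -0.6]
gripper_width: 0.599
grip_force: 0.0
```

Run:
```python
from h import *
im,K,T=offs(); H,S,V=hsv(im)
# green key top
for c in blobs((H>45)&(H<80)&(S>100)&(V>90)&(x_>300)&(y_>270),30):
    print("green",c.mean(0),len(c),rect(K,T,c,.075))
# ring: dark pixels inside the platform
m=(V<120)&(x_>328)&(x_<376)&(y_>219)&(y_<268)
for c in blobs(m,300):
    e=cv2.fitEllipse(c.astype(np.float32)); print("ring",e,onz(K,T,e[0],.0725),rect(K,T,c,.0725))
# grip of pot on mat
for c in blobs((V<60)&(x_>170)&(x_<225)&(y_>215)&(y_<240),60): print("grip",c.mean(0),rect(K,T,c,.191),rect(K,T,c,.177))
save("t9.png",im[130:320,60:410],2)
go(.412,-.323,.2,90)
im,K,T=cam("side");H,S,V=hsv(im)
for c in blobs((H>45)&(H<80)&(S>100)&(V>90)&(x_>215)&(x_<260)&(y_>255)&(y_<290),20): print("sgreen",c.mean(0),rect(K,T,c,.075))
```

```text
green [361.909 299.545] 22 [  0.412  -0.326  20.783  17.336 -73.027]
green [324.716 287.761] 67 [ 0.412 -0.227 76.471 16.908 88.831]
grip [197.    227.688] [  0.451   0.116  80.612  19.009 -72.951] [  0.453   0.119  81.814  19.292 -72.951]
grip [222.576 227.424] [ 0.467  0.063 54.993 21.366 17.948] [ 0.468  0.065 55.813 21.685 17.948]
shift [  7.71 -70.53  10.86] roll -0.001 pos [0.49  0.382 0.309] ya 90.0 q7 0.92 F [-0.7  0.3 -0.4] w 0.597 t 46.1
sgreen [236.867 269.633] [ 0.414 -0.329 33.337 19.934 70.666]
sgreen [226.091 259.182] [ 0.405 -0.285 20.359 16.682 70.916]
```

View pics/t9.png

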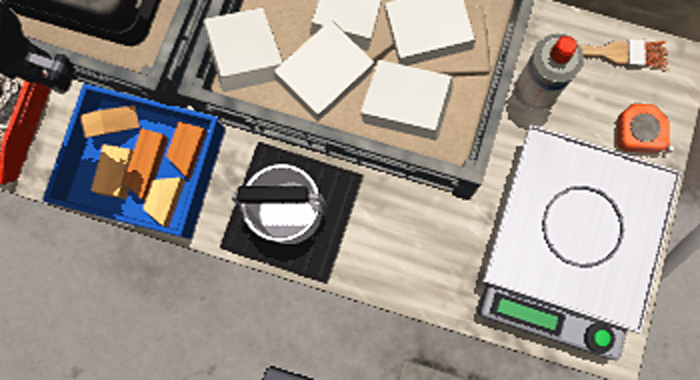

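All five offcuts are in the tray, the platform is clear, and the key is at (600,338) in the crop. I'll shut the jaw and go to the key.

>>> {"op": "play_rows", "data": {"xyz": [[0,-3,0],[0,-8,0],[1,-13,0],[1.5,-18,0],[2,-23,0],[2,-28,0],[2,-33,0],[2,-38,0],[2,-43,0],[2,-48,0]], "roll": [0,0,0,0,0,0,0,0,0,0], "jaw": -1}}

```text
t: 47.15
position: [0.4683, -0.0979, 0.3075]
orientation: [-0.001, 0.0, 1.0, 0.0]
ft_force: [1.6, 0.9, -0.5]
gripper_width: 0.002
grip_force: 0.0
```

```bash
python3 -c "
from h import *
go(.412,-.325,.2,90)"
```

```text
shift [  5.59 -22.72  10.76] roll -0.0 pos [ 0.468 -0.098  0.307] ya 90.0 q7 1.79 F [ 1.6  0.9 -0.5] w 0.002 t 47.15
```

>>> {"op": "play_rows", "data": {"xyz": [[1,-4,0],[2,-9,0],[3.5,-14,1],[4.5,-18,3],[5.4,-22,6],[5.4,-22,9],[5.4,-22,10.5],[5.4,-22,10.5],[5.4,-22,10.5]], "roll": [0,0,0,0,0,0,0,0,0]}}

```text
t: 48.05
position: [0.4149, -0.3158, 0.2033]
orientation: [-0.001, 0.0, 1.0, 0.0]
ft_force: [-0.2, -0.5, 0.1]
gripper_width: 0.001
grip_force: 0.0
```

```bash
python3 -c "
from h import *
go(.412,-.325,.1,90)"
```

```text
shift [ 0.27 -0.93 10.33] roll -0.001 pos [ 0.415 -0.316  0.203] ya 90.0 q7 2.41 F [-0.2 -0.5  0.1] w 0.001 t 48.05
```

>>> {"op": "play_rows", "data": {"xyz": [[0.2,-0.9,1],[0.3,-0.9,3],[0.3,-0.9,5],[0.3,-0.9,7],[0.3,-0.9,9],[0.3,-0.9,10],[0.3,-0.9,10],[0.3,-0.9,10]], "roll": [0,0,0,0,0,0,0,0]}}

```text
t: 48.85
position: [0.4127, -0.3257, 0.1044]
orientation: [0.0, 0.0, 1.0, -0.0]
ft_force: [0.0, -0.4, 0.6]
gripper_width: 0.004
grip_force: 0.0
```

>>> {"op": "play_rows", "data": {"xyz": [[0,0,0.2],[0,0,0.4],[0,0,0.6],[0,0,0.8],[0,0,0.8]], "roll": [0,0,0,0,0]}}

```text
t: 49.35
position: [0.4126, -0.3251, 0.0958]
orientation: [0.0, 0.0, 1.0, -0.0]
ft_force: [1.0, -0.5, 2.5]
gripper_width: -0.001
grip_force: 0.9
```

>>> {"op": "play_rows", "data": {"xyz": [[0,0,0.1],[0,0,0.2],[0,0,0.3],[0,0,0.4],[0,0,0.4],[0,0,0.4]], "roll": [0,0,0,0,0,0]}}

```text
t: 49.95
position: [0.4126, -0.3252, 0.0919]
orientation: [0.0, 0.0, 1.0, -0.0]
ft_force: [0.9, 0.2, 4.3]
gripper_width: -0.0
grip_force: 2.1
```

>>> {"op": "play_rows", "data": {"xyz": [[0,0,0.1],[0,0,0.2],[0,0,0.3],[0,0,0.3]], "roll": [0,0,0,0]}}

```text
t: 50.35
position: [0.4127, -0.3253, 0.0904]
orientation: [0.001, 0.001, 1.0, 0.0]
ft_force: [-3.0, 4.8, 24.7]
gripper_width: 0.001
grip_force: 12.4
```

The force rose steadily over about 6 mm and then hit a hard stop, so the key went fully down. I'll back off and go to the pot.

>>> {"op": "play_rows", "data": {"xyz": [[0,0,0],[0,0,-0.5],[0,0,-2],[0,0,-5],[0,0,-9],[0,0,-13],[0,0,-17],[0,0,-21],[0,0,-23],[0,0,-23]], "roll": [0,0,0,0,0,0,0,0,0,0]}}

```text
t: 51.35
position: [0.4131, -0.3262, 0.322]
orientation: [0.002, 0.001, 1.0, -0.001]
ft_force: [-0.5, 0.3, -1.1]
gripper_width: -0.001
grip_force: 0.0
```

Run:
```python
from h import *
im,K,T=cam("top");H,S,V=hsv(im)
sub=im[190:315,300:410]; save("t10.png",sub,5)
# ring by Hough on upscaled crop
g=cv2.cvtColor(cv2.resize(im[210:280,320:385],None,fx=6,fy=6,interpolation=cv2.INTER_CUBIC),cv2.COLOR_RGB2GRAY)
c=cv2.HoughCircles(g,cv2.HOUGH_GRADIENT_ALT,1.5,100,param1=150,param2=0.5,minRadius=90,maxRadius=160)
print(c)
if c is not None:
    for q in c[0][:3]: p=(q[:2]+.5)/6-.5+np.array([320,210]); print(p,onz(K,T,p,.0725))
g=V[200:290,310:385];print((g<120).sum())
for c in blobs((H>45)&(H<80)&(S>100)&(V>90)&(x_>345)&(y_>285),30): print("key",rect(K,T,c,.075))
im,K,T=cam("side");save("s10.png",im[200:300,190:360],4)
go(.4545,.117,.315,17)
```

```text
[[[190.5   204.    119.981]
  [190.5   204.    106.012]]]
[351.333 243.583] [ 0.543 -0.266  0.073]
[351.333 243.583] [ 0.543 -0.266  0.073]
583
key [  0.412  -0.326  20.783  17.336 -73.027]
shift [-4.22 44.18  0.37] roll 1.273 pos [ 0.412 -0.325  0.319] ya 90.0 q7 2.34 F [ 0.1  0.7 -0.8] w -0.001 t 51.45
```

View pics/t10.png

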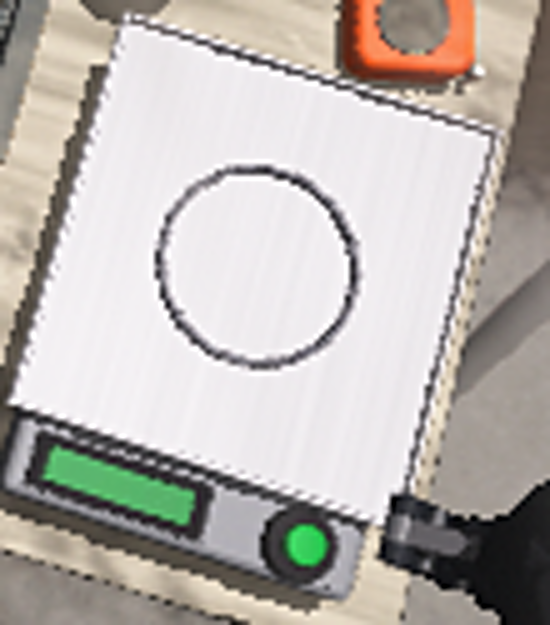

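>>> {"op": "play_rows", "data": {"xyz": [[0,3,0],[-0.5,8,0],[-1,13,0],[-1.5,18,0],[-2,23,0],[-2.5,28,0],[-3,33,0],[-3.5,37.5,0],[-4,41.5,0],[-4.2,44,0]], "roll": [0.12,0.25,0.38,0.51,0.64,0.77,0.9,1.03,1.16,1.27], "jaw": 1}}

```text
t: 52.45
position: [0.4499, 0.0742, 0.3173]
orientation: [-0.001, 0.571, 0.821, -0.001]
ft_force: [0.8, 0.2, 0.1]
gripper_width: 1.003
grip_force: 0.0
```

>>> {"op": "play_rows", "data": {"xyz": [[0,0,0],[0,0,0],[0,0,0]], "roll": [0,0,0]}}

```text
t: 52.75
position: [0.4505, 0.0716, 0.3179]
orientation: [-0.0, 0.569, 0.823, -0.001]
ft_force: [0.6, 0.7, -0.3]
gripper_width: 1.005
grip_force: 0.0
```

Run:
```python
from h import *
go(.4556,.1166,.176,17)
im,K,T=cam("side");H,S,V=hsv(im)
c0=proj(K,T,[.543,-.266,.0725]);print(c0)
x0,y0=c0.astype(int)
m=(V<130)&(abs(x_-x0)<30)&(abs(y_-y0)<16)
for c in blobs(m,20):
    if len(c)>30:
        e=cv2.fitEllipse(c.astype(np.float32)); print(e,onz(K,T,e[0],.0725), rect(K,T,c,.0725))
```

```text
shift [ 4.04  2.1  14.18] roll 0.064 pos [0.451 0.072 0.318] ya 20.7 q7 0.18 F [ 0.6  0.7 -0.3] w 1.005 t 52.75
[282.144 244.99 ]
```

>>> {"op": "play_rows", "data": {"xyz": [[2,1,0],[4,2.1,0],[4,2.1,1],[4,2.1,3],[4,2.1,5],[4,2.1,5],[4,2.1,5]], "roll": [0.03,0.06,0.06,0.06,0.06,0.06,0.06]}}

```text
t: 53.5
position: [0.4565, 0.1165, 0.2688]
orientation: [-0.0, 0.594, 0.805, -0.001]
ft_force: [0.1, 0.2, -0.1]
gripper_width: 1.001
grip_force: 0.0
```

Run:
```python
from h import *
go(.4556,.1166,.176,17)
im,K,T=cam("side");H,S,V=hsv(im)
m=((V<165)&(abs(x_-282)<28)&(abs(y_-244)<15)).astype(np.uint8)
n,l,st,ce=cv2.connectedComponentsWithStats(m)
for i in range(1,n):
    if st[i,4]>25:
        p=np.argwhere(l==i)[:,::-1].astype(np.float32);e=cv2.fitEllipse(p);P=np.array([onz(K,T,q,.0725)[:2] for q in p]);(c,rad)=cv2.minEnclosingCircle((P*1000).astype(np.float32));print(st[i],e,onz(K,T,e[0],.0725),c,rad)
```

```text
shift [ 0.04 -0.08  9.28] roll 0.003 pos [0.457 0.117 0.269] ya 17.2 q7 0.07 F [ 0.1  0.2 -0.1] w 1.001 t 53.5
[261 234  45  10  81] ((282.75390625, 244.34597778320312), (20.491985321044922, 45.74498748779297), 92.46302032470703) [ 0.546 -0.264  0.073] (551.8253173828125, -251.916259765625) 49.56062698364258
[260 243  47  15 106] ((282.9907531738281, 244.39703369140625), (24.202396392822266, 46.75089645385742), 93.08361053466797) [ 0.546 -0.264  0.073] (543.3713989257812, -269.1695861816406) 51.71794128417969
```

>>> {"op": "play_rows", "data": {"xyz": [[0,0,2],[0,0,4],[0,0,6],[0,0,8],[0,0,9.2],[0,0,9.2],[0,0,9.2]], "roll": [0,0,0,0,0,0,0]}}

```text
t: 54.25
position: [0.4573, 0.1178, 0.1776]
orientation: [0.0, 0.593, 0.805, 0.0]
ft_force: [-0.6, 0.7, -0.3]
gripper_width: 1.004
grip_force: 0.0
```

>>> {"op": "play_rows", "data": {"xyz": [[0,0,0],[0,0,0],[0,0,0],[0,0,0],[0,0,0],[0,0,0],[0,0,0],[0,0,0]], "roll": [0,0,0,0,0,0,0,0], "jaw": -1, "squeeze": 60}}

```text
t: 55.05
position: [0.4565, 0.1177, 0.1771]
orientation: [-0.0, 0.593, 0.805, -0.0]
ft_force: [-2.4, -0.1, 5.7]
gripper_width: 0.202
grip_force: 59.1
```

>>> {"op": "play_rows", "data": {"xyz": [[0,0,-1],[0,0,-3],[0,0,-6],[0,0,-10],[0,0,-14],[0,0,-18],[0,0,-21],[0,0,-23],[0,0,-24],[0,0,-24]], "roll": [0,0,0,0,0,0,0,0,0,0]}}

```text
t: 56.05
position: [0.4568, 0.1178, 0.4174]
orientation: [0.0, 0.593, 0.805, 0.001]
ft_force: [0.3, -0.3, -5.9]
gripper_width: 0.206
grip_force: 59.1
```

```bash
python3 -c "
from h import *
go(.45,-.2,.415,17)
go(.545,-.267,.415,17)"
```

```text
shift [-30.14 -10.08   0.22] roll 0.005 pos [0.457 0.118 0.417] ya 17.3 q7 -0.01 F [ 0.3 -0.3 -5.9] w 0.206 t 56.05
shift [-39.36  -3.     0.23] roll 0.005 pos [0.457 0.118 0.417] ya 17.3 q7 -0.01 F [ 0.3 -0.3 -5.9] w 0.206 t 56.05
```

>>> {"op": "play_rows", "data": {"xyz": [[-2,-0.5,0],[-5,-2,0],[-9,-3.5,0],[-13,-5,0],[-17,-6.5,0],[-21,-7.5,0],[-25,-8.5,0],[-29,-9,0],[-32,-8,0],[-35,-6,0]], "roll": [0,0,0,0,0,0,0,0,0,0]}}

```text
t: 57.05
position: [0.5019, -0.2362, 0.4154]
orientation: [-0.001, 0.594, 0.804, -0.0]
ft_force: [0.7, 0.8, -3.4]
gripper_width: 0.203
grip_force: 59.3
```

>>> {"op": "play_rows", "data": {"xyz": [[-2,1.5,0],[-4,3,0],[-4,3,0],[-4,3,0],[-4,3,0]], "roll": [0,0,0,0,0]}}

```text
t: 57.55
position: [0.5429, -0.263, 0.4159]
orientation: [-0.001, 0.593, 0.805, -0.0]
ft_force: [0.4, -0.0, -4.7]
gripper_width: 0.206
grip_force: 59.4
```

```bash
python3 -c "
from h import *
go(.545,-.266,.26,17)"
```

```text
shift [-0.38  0.13 15.59] roll 0.005 pos [ 0.543 -0.263  0.416] ya 17.3 q7 0.94 F [ 0.4 -0.  -4.7] w 0.206 t 57.55
```

>>> {"op": "play_rows", "data": {"xyz": [[-0.3,0.1,2],[-0.3,0.1,5],[-0.3,0.1,8],[-0.3,0.1,11],[-0.3,0.1,13],[-0.3,0.1,14.5],[-0.3,0.1,15.5],[-0.3,0.1,15.5],[-0.3,0.1,15.5]], "roll": [0,0,0,0,0,0,0,0,0]}}

```text
t: 58.45
position: [0.546, -0.2663, 0.2627]
orientation: [0.001, 0.593, 0.805, 0.0]
ft_force: [0.5, -0.3, -3.8]
gripper_width: 0.198
grip_force: 59.5
```

```bash
python3 -c "
from h import *
go(.545,-.266,.243,17)
im,K,T=cam('side');save('s11.png',im[150:280,190:360],4)"
```

```text
shift [ 0.06 -0.09  1.97] roll 0.005 pos [ 0.546 -0.266  0.263] ya 17.3 q7 1.02 F [ 0.5 -0.3 -3.8] w 0.198 t 58.45
```

View pics/s11.png

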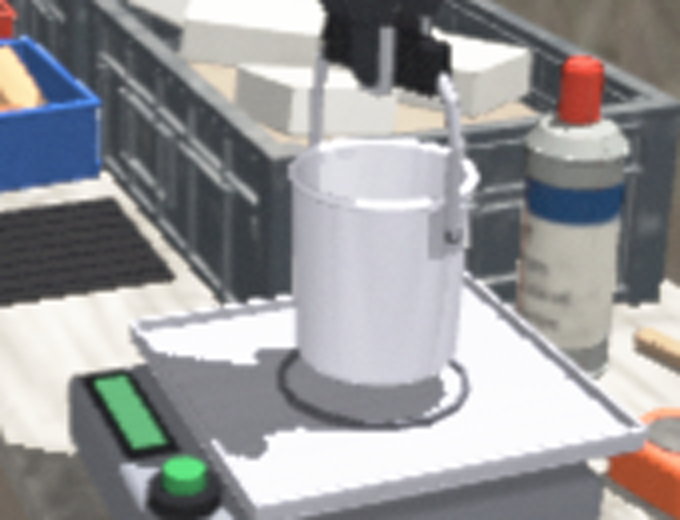

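The pot hangs just over the ring, about 2 mm to the right of its centre in the side view. I'll nudge it and lower.

>>> {"op": "play_rows", "data": {"xyz": [[-0.1,-0.2,0.3],[-0.1,-0.2,0.8],[-0.1,-0.2,1.3],[-0.1,-0.2,1.7],[-0.1,-0.2,1.9],[-0.1,-0.2,1.9]], "roll": [0,0,0,0,0,0]}}

```text
t: 59.1
position: [0.5439, -0.2675, 0.2424]
orientation: [-0.0, 0.593, 0.805, -0.0]
ft_force: [0.2, -0.5, -5.4]
gripper_width: 0.2
grip_force: 59.5
```

>>> {"op": "play_rows", "data": {"xyz": [[0,0,0.1],[0,0,0.2],[0,0,0.3],[0,0,0.3]], "roll": [0,0,0,0]}}

```text
t: 59.5
position: [0.5442, -0.2679, 0.2402]
orientation: [0.0, 0.593, 0.805, 0.0]
ft_force: [-0.1, 0.3, -0.3]
gripper_width: 0.207
grip_force: 60.1
```

>>> {"op": "play_rows", "data": {"xyz": [[0,0,0],[0,0,0],[0,0,0],[0,0,0],[0,0,0],[0,0,-2],[0,0,-6],[0,0,-11],[0,0,-15],[0,0,-15]], "roll": [0,0,0,0,0,0,0,0,0,0], "jaw": 1}}

```text
t: 60.5
position: [0.5459, -0.2697, 0.3959]
orientation: [0.005, 0.593, 0.805, 0.001]
ft_force: [-0.0, -0.2, -1.2]
gripper_width: 0.997
grip_force: 0.0
```

>>> {"op": "play_rows", "data": {"xyz": [[3,-2,0],[7,-4,0],[11,-6,0],[15,-8,0],[19,-8,0],[23,-8,0],[27,-8,0],[30,-7,0],[30,-7,0],[30,-7,0]], "roll": [0,0,0,0,0,0,0,0,0,0]}}

```text
t: 61.5
position: [0.3879, -0.0018, 0.3895]
orientation: [-0.0, 0.592, 0.806, -0.0]
ft_force: [-1.3, -0.5, 0.3]
gripper_width: 1.0
grip_force: 0.0
```

```bash
python3 -c "
from h import *
a,K,T=cam('side');b,K,T=cam('top')
A=cv2.resize(a[120:290,140:370],None,fx=2.2,fy=2.2,interpolation=cv2.INTER_CUBIC);B=cv2.resize(b[130:320,60:410],(506,275),interpolation=cv2.INTER_CUBIC)
C=np.vstack([A[:320],B]);cv2.imwrite('pics/fin.png',C[:,:,::-1][:600]);print(C.shape,r.get_state()['position'])"
```

```text
(595, 506, 3) [ 0.388 -0.003  0.39 ]
```

View pics/fin.png

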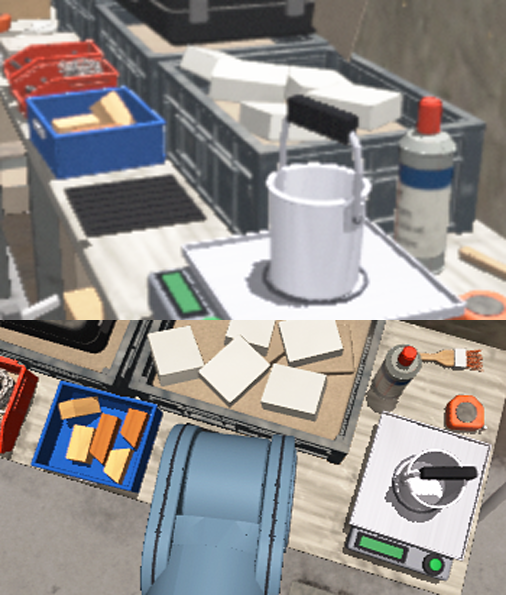

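The pot stands upright inside the ring, all five offcuts are within the tray, and the can and tape are untouched. I'm handing the job in.

```bash
python3 -c "
from station import r
print(r.close_job())"
```

```text
the job is handed in; nothing more can be done
None
```

The job is done and handed in at about 62 s: all five offcuts are in the tray, the zero key was pressed right down and released with the platform empty, and the pot is back upright inside the ring. One offcut leans against the tray wall, but it is fully inside.

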